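# Index the candle-pouring turntable one station

## Robot

A 6-joint arm with a two-finger parallel gripper is mounted at the origin on the work surface. World frame = base frame: x ahead of the robot, y to its left, z up, the work surface at z = 0. Lengths are in m, angles in rad, forces in N, time in s.
With the tool pointing down it reaches from about 0.35 to 0.775 m from the base axis. Payload 7.3 kg.
Tool frame: the origin (TCP) lies midway between the tips of the shut fingers; the grasp point (between the pads) lies tcp_to_grasp behind it (tcp_to_grasp is the distance from the TCP to the grasp point, in m); z points along the fingers, y is the direction in which the jaws open and shut (so a half turn about z gives the same grasp; the last joint's range is limited). The gripper opens to 92 mm and grips with 3 to 60 N. Pads are 19 mm wide; open, the fingers measure 130 mm over their backs; the gripper's body (75 mm by 190 mm) begins 47 mm behind the grasp point.
Start: joints at [-1.302, 0.342, 1.524, -0, 1.275, -0.146], TCP at [0.212, -0.48, 0.227] pointing down, gripper open.
Joint ranges: [-2.53, 2.53], [-0.77, 2.02], [0.04, 2.7], [-1, 4.14], [0.28, 2.66], [-3.11, 3.11]. Speed limits (rad/s): [2.57, 2.57, 3.14, 3.14, 3.14, 3.14].

## Interface

Orientations are given as a unit quaternion [x, y, z, w].
In Python, from workcell import read_state, capture, close_job, tcp_to_grasp gives the robot as it stands.
- The arm moves only by the tool arm_command, never from a script. Its argument "deltas" is text: rows parted by semicolons, each of 7 numbers parted by spaces: the shift along the tool's x, y, z each as a share of 0.8 m, from -1 to 1, then the turn, a rotation vector about the tool's x, y, z each as a share of pi/2 rad, from -1 to 1, then the gripper's target within -1 to 1 (shut at 1, half-way at 0, fully open at -1). A call has exactly 5 rows; each row shifts and turns the commanded pose from where the row before left it, along the tool's axes as they then stand; what a row does not reach is not made up. A row lasts 1/12 s, in which the tool goes at most 41.7 mm and 7.16 degrees, less where a joint would pass 70% of its speed; a pose out of reach is approached as far as the arm can. A call with a number of a shift or a turn outside -1 to 1 is refused whole. A call with a gripper value outside its range is refused whole. The fingers move at their own pace and stop on an object; "grip_force" is the grip in N (left out, the last holds). Time passes only in rows, so rows that do not move let the fingers close, or fill a call up. It gives the time, the measured TCP pose, the force and the opening at its end, in the units of the state.
- read_state(): the state, without advancing time (a new reading comes with each control period).
- capture(name): name is "scene" or "side" or "wrist"; returns a dict with "color" (384x512x3 uint8, red, green, blue), "fx", "fy", "cx", "cy" (pixels), "eye" and "rotation" of the camera in the world; the wrist camera has in their place "T_tool_cam" (4x4, takes a point from camera to tool coordinates, whose origin is the TCP and whose axes are the flange's). Camera axes: x right, y down, z forward; pixel columns grow to the right and rows downward; lengths in m; the calibration is good to about 2 mm. A picture is of the moment at which its call begins: read the wrist's pose just before it. There is no depth.
- close_job(): hands the job in, once; it reports no verdict.
The state is a dict: "time": time; "joints": joint angles; "joint_vel": joint speeds; "joint_efforts": joint torques, N m; "tool_pos": TCP position; "tcp_rot": TCP orientation; "force": force on the tool from outside, world axes, zero at the start; "moment": the same for the moment, N m; "grip_width": finger opening in m.
Only numpy, scipy, OpenCV 4.12 (cv2) and the standard library are available. Lean on these libraries where they do the work, as an engineer would, in place of code of your own. Each camera call takes 0.05 s, during which the arm holds its last target. There are 200 camera calls.

## Task

Index the pouring turntable one station on, counter-clockwise seen from above, so that the next tin comes under the funnel: pull the plunger's black knob up until the pin is clear, swing the dial round by it, and let the pin spring fully home in the next hole, then take your hand away. The holes were drilled by hand and are not evenly spaced, so find the hole by feel; do not run on past it, do not force the pin sideways, and keep the tins standing in their nests and the things around the turntable where they are.

Things in the scene. Friction and masses are not known exactly. Their poses are not given: they have to be found in the camera images.
- turntable: The fixed turntable: grey round foot, 356 mm diameter, with an aluminium index ring (inner diameter 261, outer 344 mm, flat top 30 mm above the bench) and six holes 12 mm wide on a 300 mm pitch circle. Origin on the dial's axis at bench height, z up. In its frame a pouring funnel 84 mm wide, 118 to 252 mm high, stands 80 mm from the axis, 80 degrees counter-clockwise from +x, on a post 208 mm out.
- axis (a point): Point on the dial's vertical turning axis, 54 mm above the bench.
- dial (a joint): Angle in rad of the plywood dial (250 mm diameter, top 42 mm above the bench) that carries the tins and, on a bracket over its rim, the plunger. 0 at the start, pin in its hole; grows counter-clockwise seen from above. Friction about 1.5 N at the knob; only the pin locks it (0.01 rad play). The next hole is 1.05 rad on, give or take 0.12: hand drilled, its true place is not measured.
- plunger (a joint): Lift of knob and pin in m. 0: pin home, 10 mm deep in a hole; 0.010: the pin rides on the flat ring top; stop at 0.016. The spring pushes down with 9 N at 0, 14 N at 0.010, 17 N at 0.016. Let go between holes, the pin rides on the ring (some 4 N sideways at the knob moves it on) and snaps down by itself over a hole.
- knob (a point): Centre of the plunger's black round pull knob: 28 mm diameter, upright, gripped from 12.5 mm below to 12.5 mm above this point. 88.5 mm above the bench with the pin home; rises with the plunger and turns with the dial, 150 mm from the axis. Below it are a 20 mm wide sleeve, top 68 mm above the bench, and a bracket 32 mm wide, top 52 mm above the bench.
- pin: The plunger's steel pin, 9 mm diameter, flat nosed, under the bracket. Origin on its axis at bench height when the pin is home. Rises with the plunger.
- pitcher: Bystander: stainless pouring pitcher, 110 mm diameter, 130 mm high, black handle. Origin at the centre of its underside.
- bottle: Bystander: clear plastic bottle with white cap, 54 mm diameter, 150 mm high. Origin at the centre of its underside.
- lids: Bystander: stack of four tin lids, 72 mm diameter, 47 mm high. Origin at the centre of its underside.
- tin0: One of six alike aluminium candle tins, 70 mm diameter, 50 mm high, about 0.16 kg, set wax and a wick inside. Loose on the dial, in a nest of three low dowels with 1 to 2 mm of play, 80 mm from the axis. Origin at the centre of its underside, z up.
- tin1: One of six alike aluminium candle tins, 70 mm diameter, 50 mm high, about 0.16 kg, set wax and a wick inside. Loose on the dial, in a nest of three low dowels with 1 to 2 mm of play, 80 mm from the axis. Origin at the centre of its underside, z up.
- tin2: One of six alike aluminium candle tins, 70 mm diameter, 50 mm high, about 0.16 kg, set wax and a wick inside. Loose on the dial, in a nest of three low dowels with 1 to 2 mm of play, 80 mm from the axis. Origin at the centre of its underside, z up.
- tin3: One of six alike aluminium candle tins, 70 mm diameter, 50 mm high, about 0.16 kg, set wax and a wick inside. Loose on the dial, in a nest of three low dowels with 1 to 2 mm of play, 80 mm from the axis. Origin at the centre of its underside, z up.
- tin4: One of six alike aluminium candle tins, 70 mm diameter, 50 mm high, about 0.16 kg, set wax and a wick inside. Loose on the dial, in a nest of three low dowels with 1 to 2 mm of play, 80 mm from the axis. Origin at the centre of its underside, z up.
- tin5: One of six alike aluminium candle tins, 70 mm diameter, 50 mm high, about 0.16 kg, set wax and a wick inside. Loose on the dial, in a nest of three low dowels with 1 to 2 mm of play, 80 mm from the axis. Origin at the centre of its underside, z up.

How it is judged:
By the outcome, as a careful person would: the job done as asked, in the order asked, and still so for the second after the job is handed in, with the robot touching nothing.
It also fails if it takes over 54 s, if anything falls off the work surface, if the arm or the gripper's body presses on something with over 40 N, if the wrist force passes 120 N, or if a joint passes its speed limit or range.

## Working session

There is one attempt and no reset: what is moved stays moved. The work goes in short steps, Python scripts to look and compute and a tool call to move; the robot and the scene stay as the last step left them, time stands still between calls to the robot, and variables do not carry over. Pictures are saved under pics/ and viewed, about 8 in all and at most 12, crops included, and the job is handed in when it is done.

Besides the shell and the picture viewer there is one more tool, called after "Emit:" as name(argument=value, ...) on one line, values as JSON. arm_command: Moves the arm, as the interface text tells. Its arguments: {"type":"object","properties":{"deltas":{"type":"string"},"grip_force":{"type":"number"}},"required":["deltas"]}

```bash
mkdir -p pics; ls; python3 - <<'E'
from workcell import *
import cv2,numpy as np
s=read_state();print(s,tcp_to_grasp)
ims=[]
for n in("scene","side"):
    c=capture(n);ims.append(c["color"]);print(n,{k:np.round(v,4).tolist() for k,v in c.items() if k!="color"})
    cv2.imwrite(f"pics/{n}0.png",cv2.resize(c["color"][:,:,::-1],(800,600)))
    np.save(f"{n}0.npy",c["color"])
E
```

```text
pics
{'time': 0.0, 'joints': array([-1.30200403e+00,  3.42717771e-01,  1.52503222e+00,  9.99222305e-07,
        1.27541243e+00, -1.45983932e-01]), 'joint_vel': array([-1.12485362e-03,  1.96478923e-03,  7.62000342e-05, -6.01499985e-04,
        1.70006194e-03, -1.67126543e-03]), 'joint_efforts': array([ 8.67602284e-05, -4.31247103e+01, -2.44224751e+01,  7.18830898e-02,
        5.61777223e-02, -1.28199981e-04]), 'tool_pos': array([ 0.2114831 , -0.48006263,  0.22604224]), 'tcp_rot': array([ 9.78571780e-01,  2.05904481e-01, -4.76877974e-05, -7.83432082e-04]), 'force': array([ 0.96190756, -0.25101716,  0.36182012]), 'moment': array([-0.02599511, -0.00749986, -0.01379144]), 'grip_width': 0.09182295715315253} 0.0188
scene {'fx': 353.4788, 'fy': 353.4788, 'cx': 252.2761, 'cy': 193.1093, 'eye': [1.0998, -0.4031, 1.0386], 'rotation': [0.8425, 0.4389, -0.1471, -0.2755]}
side {'fx': 399.7165, 'fy': 399.7165, 'cx': 254.1483, 'cy': 187.7115, 'eye': [0.1084, 0.5215, 0.9274], 'rotation': [-0.3275, 0.8872, -0.3072, 0.106]}
```

View pics/scene0.png

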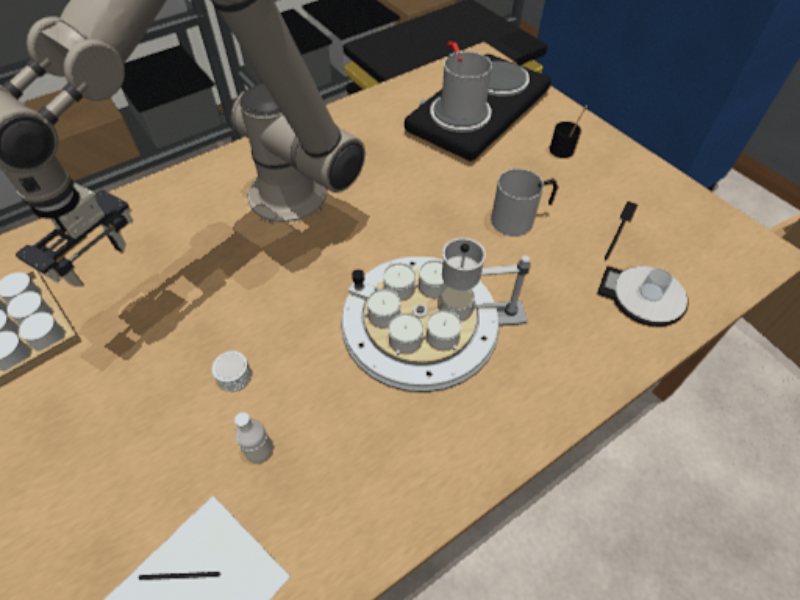

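View pics/side0.png

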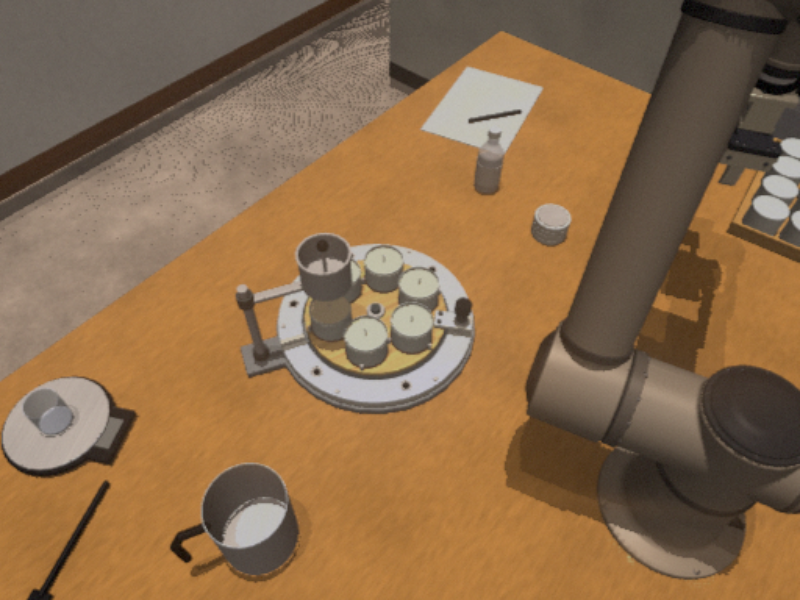

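```bash
cat > h.py <<'E'
import numpy as np,cv2
from scipy.spatial.transform import Rotation as R
from scipy.optimize import least_squares
CAL={"scene":(353.4788,252.2761,193.1093,[1.0998,-.4031,1.0386],[.8425,.4389,-.1471,-.2755]),
"side":(399.7165,254.1483,187.7115,[.1084,.5215,.9274],[-.3275,.8872,-.3072,.106])}
def ray(n,u,v):
    f,cx,cy,e,q=CAL[n]; return np.array(e),R.from_quat(q).apply([(u-cx)/f,(v-cy)/f,1])
def plane(n,u,v,z):
    e,d=ray(n,u,v);return e+d*(z-e[2])/d[2]
def tri(a,b):
    A=[];y=[]
    for e,d in(a,b):
        d=d/np.linalg.norm(d);P=np.eye(3)-np.outer(d,d);A.append(P);y.append(P@e)
    return np.linalg.lstsq(np.vstack(A),np.hstack(y),rcond=None)[0]
E
python3 - <<'E'
from h import *
im={n:np.load(n+"0.npy") for n in("scene","side")}
def blobs(n,box,th=60):
    u0,v0,u1,v1=box;g=im[n].max(2)[v0:v1,u0:u1]
    k,l,st,c=cv2.connectedComponentsWithStats((g<th).astype(np.uint8))
    return [(st[i,4],c[i]+[u0,v0],st[i,2:4]) for i in range(1,k)]
for n,box in(("scene",(212,155,330,250)),("side",(170,150,310,265))):
    for a,c,wh in blobs(n,box):
        if a>=2: print(n,a,c.round(1),wh,"z.03",plane(n,*c,.03)[:2].round(4))
# rough
s=.64
print("knob",tri(ray("scene",358*s,278*s),ray("side",462*s,308*s)))
E
```

```text
scene 25 [297.  158.4] [5 6] z.03 [0.4492 0.2504]
scene 2 [263.5 168. ] [2 1] z.03 [0.4146 0.1178]
scene 62 [228.8 177.8] [ 7 11] z.03 [ 0.3794 -0.0135]
scene 16 [325.  198.4] [7 7] z.03 [0.6516 0.2118]
scene 2 [309.5 216. ] [2 1] z.03 [0.6763 0.1201]
scene 3 [230.7 220.3] [2 2] z.03 [ 0.5376 -0.1074]
scene 5 [273.8 238.6] [3 2] z.03 [ 0.6763 -0.0307]
side 7 [205.7 159.1] [6 3] z.03 [ 0.7319 -0.0075]
side 3 [187.3 194.3] [2 2] z.03 [0.6778 0.1208]
side 2 [293.5 197. ] [2 1] z.03 [ 0.4466 -0.0666]
side 4 [202.  237.8] [3 2] z.03 [0.5473 0.1939]
side 3 [259.  246.7] [3 2] z.03 [0.4186 0.1178]
knob [ 0.4207711  -0.03417441  0.08551381]
```

```bash
python3 - <<'E'
from h import *
im={n:np.load(n+"0.npy") for n in("scene","side")}
H={"scene":[(263.5,168),(309.5,216),(230.7,220.3),(273.8,238.6)],"side":[(187.3,194.3),(276.5,172),(202,237.8),(259,246.7)]}
# refine by darkness centroid
P=[]
for n in H:
    for u,v in H[n]:
        g=im[n].max(2).astype(float);u0,v0=int(u+.5),int(v+.5);w=g[v0-4:v0+5,u0-4:u0+5]
        m=np.clip(np.percentile(w,60)-w-25,0,None);yy,xx=np.mgrid[-4:5,-4:5]
        c=(u0+(m*xx).sum()/m.sum(),v0+(m*yy).sum()/m.sum());p=plane(n,*c,.029);P.append(p[:2]);print(n,np.round(c,1),p[:2].round(4),w.min())
P=np.array(P)
r=least_squares(lambda c:np.hypot(*(P-c).T)-.15,[.546,.044],loss="soft_l1",f_scale=.002);c=r.x;print("axis",c,r.fun.round(4))
print("ang",np.degrees(np.arctan2(*(P-c).T[::-1])).round(1)%360)
K=[]
for n,b in(("scene",(220,168,240,190)),("side",(285,185,306,210))):
    u0,v0,u1,v1=b;m=(im[n].max(2)[v0:v1,u0:u1]<75).astype(np.uint8)
    k,l,st,ce=cv2.connectedComponentsWithStats(m);i=1+st[1:,4].argmax();print(n,st[i],ce[i]+[u0,v0]);K.append(ray(n,*(ce[i]+[u0,v0])))
    p=plane(n,*(ce[i]+[u0,v0]),.0885);print(p)
k=tri(*K);print("knob",k,np.hypot(*(k[:2]-c)),np.degrees(np.arctan2(*(k[:2]-c)[::-1]))%360)
s=.64
print("funnel top",tri(ray("scene",463*s,252*s),ray("side",324*s,250*s)))
print("lids",plane("scene",231*s,360*s,.047),"bottle cap",plane("scene",242*s,419*s,.15),"pitcher",plane("scene",518*s,182*s,.13))
E
```

```text
scene [263.1 168.8] [0.4162 0.1149] 0.0
scene [309.3 216.1] [0.6757 0.1197] 0.0
scene [230.8 220.5] [ 0.5377 -0.1072] 0.0
scene [274.1 238.8] [ 0.6772 -0.0301] 0.0
side [187.5 194. ] [0.6791 0.1192] 54.0
side [276.1 172.6] [ 0.5395 -0.1055] 60.0
side [202.3 237.5] [0.5478 0.1925] 57.0
side [259.4 246.3] [0.419 0.116] 57.0
axis [0.54811793 0.0430979 ] [ 0.0002 -0.0012  0.0006 -0.0016  0.0014 -0.0011 -0.0006 -0.0017]
ang [151.5  31.  266.1 330.4  30.2 266.7  90.1 150.6]
scene [ 6  5  7 12 69] [228.95652174 178.05797101]
[ 0.42257605 -0.03650532  0.0885    ]
side [  7   6   9  16 114] [295.70175439 198.23684211]
[ 0.41781965 -0.02879726  0.0885    ]
knob [ 0.41931757 -0.0335629   0.08264886] 0.14988800023430449 210.7607240933797
funnel top [0.58715055 0.11077747 0.23156456]
lids [ 0.42508316 -0.35291948  0.047     ] bottle cap [ 0.61464012 -0.39286453  0.15      ] pitcher [0.42354484 0.4274428  0.13      ]
```

Emit:
arm_command(deltas="0.0308 -0.027 0 0 0 0 -0.2;0.0308 -0.027 0 0 0 0 -0.2;0.0308 -0.027 0 0 0 0 -0.2;0.0308 -0.027 0 0 0 0 -0.2;0.0308 -0.027 0 0 0 0 -0.2")

```text
time: 0.52
tool_pos: [0.281, -0.3304, 0.2264]
tcp_rot: [0.979, 0.206, -0.0, -0.0]
force: [1.2, -0.6, 0.5]
grip_width: 0.0631
```

Emit:
arm_command(deltas="0.0308 -0.027 0 0 0 0 -0.2;0.0308 -0.027 0 0 0 0 -0.2;0.0308 -0.027 0 0 0 0 -0.2;0.0308 -0.027 0 0 0 0 -0.2;0.0308 -0.027 0 0 0 0 -0.2")

```text
time: 0.93
tool_pos: [0.3502, -0.1819, 0.2266]
tcp_rot: [0.979, 0.206, -0.0, -0.0]
force: [0.8, -0.3, -1.1]
grip_width: 0.0547
```

Emit:
arm_command(deltas="0.0308 -0.027 0 0 0 0 -0.2;0.0308 -0.027 0 0 0 0 -0.2;0.0308 -0.027 0.01 0 0 0 -0.2;0.0308 -0.027 0.02 0 0 0 -0.2;0.0308 -0.027 0.02 0 0 -0.077 -0.2")

```text
time: 1.35
tool_pos: [0.4199, -0.0334, 0.1865]
tcp_rot: [0.964, 0.264, 0.001, 0.0]
force: [1.0, -0.0, -0.8]
grip_width: 0.0548
```

Emit:
arm_command(deltas="0 0 0.02 0 0 0 -0.2;0 0 0 0 0 0 -0.2;0 0 0 0 0 0 -0.2;0 0 0 0 0 0 -0.2;0 0 0 0 0 0 -0.2")

```text
time: 1.77
tool_pos: [0.4197, -0.036, 0.1716]
tcp_rot: [0.965, 0.264, 0.001, 0.001]
force: [0.8, -0.1, 0.2]
grip_width: 0.0551
```

```bash
python3 - <<'E'
from workcell import *
from h import *
s=read_state();print(s["tool_pos"],s["force"],R.from_quat(s["tcp_rot"]).as_matrix().round(4).tolist(),s["joints"].round(2))
c=capture("wrist");cv2.imwrite("pics/w1.png",c["color"][:,:,::-1]);print({k:np.round(v,4).tolist() for k,v in c.items() if k!="color"})
E
```

```text
[ 0.41965614 -0.03599786  0.17163299] [ 0.80440447 -0.09011857  0.16476928] [[0.8609, 0.5087, 0.0016], [0.5087, -0.8609, -0.0006], [0.0011, 0.0013, -1.0]] [-0.27  0.21  1.88 -0.    1.05  0.77]
{'fx': 342.2133, 'fy': 342.2133, 'cx': 251.6792, 'cy': 187.3589, 'T_tool_cam': [[0.0011, -0.9597, -0.2812, 0.0755], [1.0, 0.0009, 0.0007, 0.0018], [-0.0005, -0.2812, 0.9597, -0.1571], [0.0, 0.0, 0.0, 1.0]]}
```

View pics/w1.png

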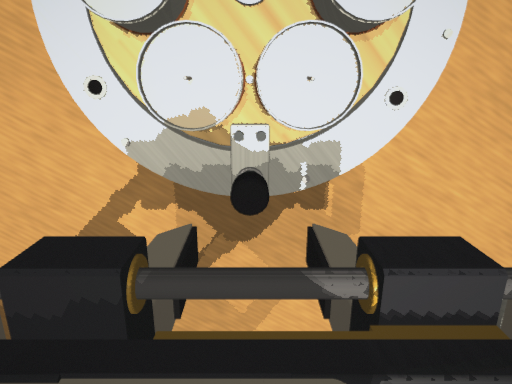

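```bash
python3 - <<'E'
from h import *
from workcell import read_state
s=read_state();T=np.array([[0.0011,-.9597,-.2812,.0755],[1,.0009,.0007,.0018],[-.0005,-.2812,.9597,-.1571],[0,0,0,1]])
W=np.eye(4);W[:3,:3]=R.from_quat(s["tcp_rot"]).as_matrix();W[:3,3]=s["tool_pos"];C=W@T
def pl(u,v,z):
    d=C[:3,:3]@[(u-251.68)/342.21,(v-187.36)/342.21,1];return (C[:3,3]+d*(z-C[2,3])/d[2])[:2]
im=cv2.imread("pics/w1.png").max(2)
k,l,st,ce=cv2.connectedComponentsWithStats((im[160:222,215:285]<40).astype(np.uint8));i=1+st[1:,4].argmax();print(st[i],ce[i]+[215,160])
kn=pl(*(ce[i]+[215,160]),.092);top=pl(250,st[i,1]+160+19,.101);print("knob",kn,top)
h1=pl(95.3,87.5,.03);h2=pl(397,98,.03)
for c in([.5481,.0431],):
    for p in(kn,top,h1,h2):d=p-c;print(p,np.hypot(*d),np.degrees(np.arctan2(d[1],d[0]))%360)
E
```

```text
[  16   11   38   44 1315] [249.51558935 193.14524715]
knob [ 0.42151127 -0.03549413] [ 0.42607747 -0.03323525]
[ 0.42151127 -0.03549413] 0.14900249681990954 211.83457321125383
[ 0.42607747 -0.03323525] 0.14393251382806968 212.0294067249707
[0.41883063 0.11318393] 0.14704531926909836 151.53547961272855
[ 0.54089822 -0.10959478] 0.1528645210275114 267.2996725959782
```

Emit:
arm_command(deltas="0 0 0.031 0 0 0 -0.2;0 0 0.031 0 0 0 -0.2;0 0 0.031 0 0 0 -0.2;0 0 0.031 0 0 0 -0.2;0 0 0 0 0 0 -0.2", grip_force=40)

```text
time: 2.23
tool_pos: [0.417, -0.0352, 0.0689]
tcp_rot: [0.965, 0.264, -0.003, -0.001]
force: [-0.4, -0.6, 0.1]
grip_width: 0.0554
```

Emit:
arm_command(deltas="0 0 0 0 0 0 -0.2;0 0 0 0 0 0 0.1;0 0 0 0 0 0 0.3;0 0 0 0 0 0 0.5;0 0 0 0 0 0 0.5", grip_force=40)

```text
time: 2.65
tool_pos: [0.42, -0.0352, 0.0726]
tcp_rot: [0.964, 0.265, 0.001, 0.001]
force: [0.1, -0.2, 0.0]
grip_width: 0.0329
```

Emit:
arm_command(deltas="0 0 0 0 0 0 0.7;0 0 0 0 0 0 1;0 0 0 0 0 0 1;0 0 0 0 0 0 1;0 0 0 0 0 0 1", grip_force=40)

```text
time: 3.07
tool_pos: [0.4197, -0.0351, 0.0722]
tcp_rot: [0.964, 0.265, 0.001, 0.0]
force: [-0.8, 1.0, 6.0]
grip_width: 0.0274
```

Emit:
arm_command(deltas="0 0 -0.004 0 0 0 1;0 0 -0.004 0 0 0 1;0 0 -0.004 0 0 0 1;0 0 -0.004 0 0 0 1;0 0 0 0 0 0 1")

```text
time: 3.48
tool_pos: [0.4193, -0.0349, 0.0843]
tcp_rot: [0.964, 0.265, 0.0, -0.0]
force: [5.0, 2.6, -15.9]
grip_width: 0.0272
```

Emit:
arm_command(deltas="0 0 0 0 0 0 1;0 0 0 0 0 0 1;0 0 0 0 0 0 1;0 0 0 0 0 0 1;0 0 0 0 0 0 1")

```text
time: 3.9
tool_pos: [0.4193, -0.0349, 0.0838]
tcp_rot: [0.964, 0.265, -0.0, -0.0]
force: [5.5, 1.7, -15.8]
grip_width: 0.0274
```

Emit:
arm_command(deltas="0.0004 0.0049 0 0 0 -0.0167 1;0.0004 0.0098 0 0 0 -0.0333 1;0.0004 0.0098 0 0 0 -0.0333 1;0.0004 0.0098 0 0 0 -0.0333 1;0.0004 0.0098 0 0 0 -0.0333 1")

```text
time: 4.32
tool_pos: [0.4403, -0.0623, 0.0834]
tcp_rot: [0.926, 0.377, -0.001, -0.001]
force: [2.0, 1.2, -15.2]
grip_width: 0.0272
```

```bash
cat > st.py <<'E'
from workcell import *
from h import *
s=read_state();d=s["tool_pos"][:2]-[.5481,.0431];a=np.arctan2(d[1],d[0]);M=R.from_quat(s["tcp_rot"]).as_matrix()
F=s["force"];er=d/np.hypot(*d);et=np.array([-er[1],er[0]])
print("t %.2f r %.4f ang %.2f yaw_y %.2f z %.4f Fr %.1f Ft %.1f Fz %.1f Mz %.2f w %.4f"%(s["time"],np.hypot(*d),np.degrees(a)%360,np.degrees(np.arctan2(M[1,1],M[0,1]))%360-90,s["tool_pos"][2],F[:2]@er,F[:2]@et,F[2],s["moment"][2],s["grip_width"]))
E
python3 st.py
```

```text
t 4.32 r 0.1507 ang 224.35 yaw_y 224.30 z 0.0834 Fr -2.2 Ft 0.6 Fz -15.2 Mz -0.30 w 0.0272
```

Emit:
arm_command(deltas="0.0003 0.0098 0 0 0 -0.0333 1;0.0003 0.0098 0 0 0 -0.0333 1;0.0003 0.0098 0 0 0 -0.0333 1;0.0003 0.0098 0 0 0 -0.0333 1;0.0003 0.0098 0 0 0 -0.0333 1")

```text
time: 4.73
tool_pos: [0.4707, -0.0865, 0.0831]
tcp_rot: [0.869, 0.494, -0.001, -0.002]
force: [0.8, -0.0, -15.8]
grip_width: 0.0273
```

Emit:
arm_command(deltas="0.0003 0.0098 0 0 0 -0.0333 1;0.0003 0.0098 0 0 0 -0.0333 1;0.0003 0.0098 0 0 0 -0.0333 1;0.0003 0.0065 0 0 0 -0.0222 1;0.0002 0.0033 0 0 0 -0.0111 1")

```text
time: 5.15
tool_pos: [0.4996, -0.0999, 0.083]
tcp_rot: [0.813, 0.582, -0.001, -0.001]
force: [-0.6, -4.1, -15.3]
grip_width: 0.0272
```

Emit:
arm_command(deltas="0 0 0 0 0 0 1;0 0 0 0 0 0 1;0 0 0 0 0 0 1;0 0 0 0 0 0 1;0 0 0 0 0 0 1")

```text
time: 5.57
tool_pos: [0.4998, -0.1, 0.0838]
tcp_rot: [0.814, 0.581, -0.001, -0.0]
force: [0.0, -6.3, -15.4]
grip_width: 0.0269
```

```bash
python3 st.py
```

```text
t 5.57 r 0.1510 ang 251.34 yaw_y 251.11 z 0.0838 Fr 6.0 Ft 2.0 Fz -15.4 Mz -0.23 w 0.0269
```

Emit:
arm_command(deltas="-0.0008 0 0.0015 0 0 0 1;0 0 0.0015 0 0 0 1;0 0 0 0 0 0 1;0 0 0 0 0 0 0.22;0 0 0 0 0 0 0.22", grip_force=10)

```text
time: 5.98
tool_pos: [0.5012, -0.1, 0.0831]
tcp_rot: [0.813, 0.582, 0.001, 0.001]
force: [0.0, 0.4, 0.0]
grip_width: 0.0344
```

Emit:
arm_command(deltas="0 0 0 0 0 0 0.22;0 0 0.003 0 0 0 0.22;0 0 0.003 0 0 0 0.22;0 0 0.003 0 0 0 0.22;0 0 0 0 0 0 0.22")

```text
time: 6.4
tool_pos: [0.5001, -0.0999, 0.074]
tcp_rot: [0.813, 0.582, -0.0, -0.0]
force: [0.2, -1.0, -0.5]
grip_width: 0.0358
```

```bash
python3 st.py;python3 - <<'E'
from workcell import *
import cv2
cv2.imwrite("pics/w2.png",capture("wrist")["color"][:,:,::-1])
E
```

```text
t 6.40 r 0.1509 ang 251.46 yaw_y 251.16 z 0.0740 Fr 0.9 Ft 0.6 Fz -0.5 Mz 0.02 w 0.0358
```

View pics/w2.png

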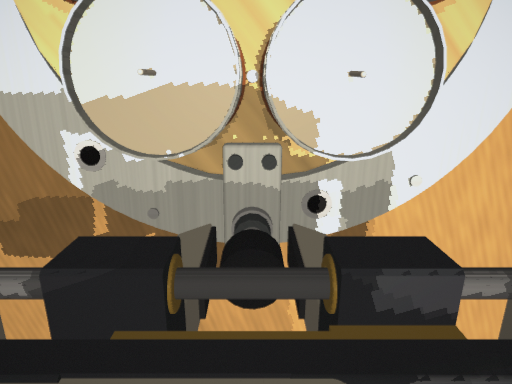

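```bash
python3 - <<'E'
from h import *
from workcell import read_state
s=read_state();T=np.array([[0.0011,-.9597,-.2812,.0755],[1,.0009,.0007,.0018],[-.0005,-.2812,.9597,-.1571],[0,0,0,1]])
W=np.eye(4);W[:3,:3]=R.from_quat(s["tcp_rot"]).as_matrix();W[:3,3]=s["tool_pos"];C=W@T
def pl(u,v,z):
    d=C[:3,:3]@[(u-251.68)/342.21,(v-187.36)/342.21,1];return (C[:3,3]+d*(z-C[2,3])/d[2])[:2]
for p in(pl(317,203.5,.03),pl(251.5,262,.1085)):d=p-[.5481,.0431];print(p,np.hypot(*d),np.degrees(np.arctan2(d[1],d[0]))%360)
E
```

```text
[ 0.54243022 -0.10793212] 0.15113850767039175 267.8501144115934
[ 0.50471433 -0.09260413] 0.1424707890330509 252.2705173281201
```

Emit:
arm_command(deltas="0.0001 0.0033 0 0 0 -0.0111 0.22;0.0002 0.0065 0 0 0 -0.0222 0.22;0.0002 0.0065 0 0 0 -0.0222 0.22;0.0002 0.0065 0 0 0 -0.0222 0.22;0.0002 0.0065 0 0 0 -0.0222 0.22")

```text
time: 6.87
tool_pos: [0.5222, -0.1054, 0.0744]
tcp_rot: [0.764, 0.645, -0.001, -0.001]
force: [-4.5, -0.3, 1.6]
grip_width: 0.0357
```

Emit:
arm_command(deltas="0.0001 0.0033 0 0 0 -0.0111 0.22;0.0001 0.0026 0 0 0 -0.0089 0.22;0 0.0016 0 0 0 -0.0055 0.22;0 0 0 0 0 0 0.22;0 0 0 0 0 0 0.22")

```text
time: 7.28
tool_pos: [0.5291, -0.1064, 0.0746]
tcp_rot: [0.752, 0.659, -0.0, 0.0]
force: [-2.8, -1.2, -1.8]
grip_width: 0.0361
```

```bash
python3 st.py
```

```text
t 7.28 r 0.1507 ang 262.75 yaw_y 262.43 z 0.0746 Fr 1.6 Ft -2.6 Fz -1.8 Mz 0.03 w 0.0361
```

Emit:
arm_command(deltas="0 0.00125 0 0 0 -0.0043 0.22;0 0.00125 0 0 0 -0.0043 0.22;0 0.00125 0 0 0 -0.0043 0.22;0 0.00125 0 0 0 -0.0043 0.22;0 0.00125 0 0 0 -0.0043 0.22")

```text
time: 7.7
tool_pos: [0.5341, -0.107, 0.0746]
tcp_rot: [0.741, 0.672, -0.0, -0.0]
force: [-4.6, -2.4, -2.0]
grip_width: 0.0359
```

Emit:
arm_command(deltas="0 0.0009 0 0 0 -0.003 0.22;0 0.0009 0 0 0 -0.003 0.22;0 0.0009 0 0 0 -0.003 0.22;0 0.0009 0 0 0 -0.003 0.22;0 0 0 0 0 0 0.22")

```text
time: 8.12
tool_pos: [0.5373, -0.1071, 0.0748]
tcp_rot: [0.734, 0.679, 0.0, 0.0]
force: [-3.3, -0.2, -1.5]
grip_width: 0.0357
```

Emit:
arm_command(deltas="0 0.0009 0 0 0 -0.003 0.22;0 0.0009 0 0 0 -0.003 0.22;0 0.0009 0 0 0 -0.003 0.22;0 0.0009 0 0 0 -0.003 0.22;0 0 0 0 0 0 0.22")

```text
time: 8.53
tool_pos: [0.5403, -0.1073, 0.0748]
tcp_rot: [0.728, 0.686, 0.0, 0.0]
force: [-1.7, -0.4, -1.6]
grip_width: 0.0358
```

```bash
python3 st.py
```

```text
t 8.53 r 0.1506 ang 267.02 yaw_y 266.56 z 0.0748 Fr 0.5 Ft -1.7 Fz -1.6 Mz 0.04 w 0.0358
```

Emit:
arm_command(deltas="0 0.0009 0 0 0 -0.003 0.22;0 0.0009 0 0 0 -0.003 0.22;0 0.0009 0 0 0 -0.003 0.22;0 0 0 0 0 0 0.22;0 0 0 0 0 0 0.22")

```text
time: 8.95
tool_pos: [0.5429, -0.1077, 0.0751]
tcp_rot: [0.723, 0.691, 0.0, 0.001]
force: [-0.3, 1.1, -1.3]
grip_width: 0.0355
```

```bash
python3 st.py
```

```text
t 8.95 r 0.1509 ang 268.01 yaw_y 267.35 z 0.0751 Fr -1.1 Ft -0.3 Fz -1.3 Mz -0.03 w 0.0355
```

```bash
python3 - <<'E'
from workcell import *
import cv2,numpy as np
w=capture("wrist")["color"][:,:,::-1];c=capture("side")["color"][:,:,::-1]
cv2.imwrite("pics/c3.png",np.hstack([w[100:350,130:380],cv2.resize(c[130:260,180:310],(250,250))]))
E
```

```text
(no output)
```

View pics/c3.png

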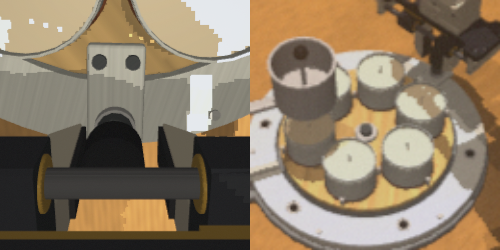

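Emit:
arm_command(deltas="0 0 0 0 0 0 -0.2;0 0 0 0 0 0 -0.2;0 0 0 0 0 0 -0.2;0 0 0 0 0 0 -0.2;0 0 0 0 0 0 -0.2")

```text
time: 9.47
tool_pos: [0.5422, -0.1076, 0.0748]
tcp_rot: [0.723, 0.691, 0.0, 0.0]
force: [-0.2, 0.9, -0.4]
grip_width: 0.055
```

Emit:
arm_command(deltas="0 0 -0.02 0 0 0 -0.2;0 0 -0.03 0 0 0 -0.2;0 0 -0.03 0 0 0 -0.2;0 0 -0.03 0 0 0 -0.2;0 0 -0.01 0 0 0 -0.2")

```text
time: 9.88
tool_pos: [0.5436, -0.108, 0.1742]
tcp_rot: [0.723, 0.691, 0.001, 0.003]
force: [0.1, -0.1, -0.0]
grip_width: 0.0548
```

Emit:
arm_command(deltas="0 0 0 0 0 0 -0.2;0 0 0 0 0 0 -0.2;0 0 0 0 0 0 -0.2;0 0 0 0 0 0 -0.2;0 0 0 0 0 0 -0.2")

```text
time: 10.3
tool_pos: [0.5415, -0.1073, 0.1694]
tcp_rot: [0.723, 0.691, -0.001, -0.001]
force: [0.1, 0.7, 0.4]
grip_width: 0.0553
```

```bash
python3 st.py; python3 - <<'E'
from workcell import *
import cv2,numpy as np
w=capture("wrist")["color"][:,:,::-1];c=capture("side")["color"][:,:,::-1]
cv2.imwrite("pics/w4.png",w)
im=w.max(2)
k,l,st,ce=cv2.connectedComponentsWithStats((im[160:222,215:285]<40).astype(np.uint8));i=1+st[1:,4].argmax();print(st[i],ce[i]+[215,160])
E
```

```text
t 10.30 r 0.1506 ang 267.48 yaw_y 267.35 z 0.1694 Fr -0.8 Ft 0.0 Fz 0.4 Mz -0.06 w 0.0553
[  15   13   38   44 1320] [248.44090909 195.44318182]
```

View pics/w4.png

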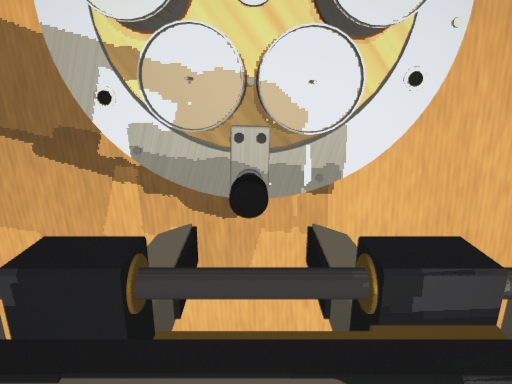

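Emit:
arm_command(deltas="-0.02 0 -0.03 0 0 0 -0.2;-0.02 0 -0.03 0 0 0 -0.2;-0.02 0 -0.03 0 0 0 -0.2;-0.02 0 -0.01 0 0 0 -0.2;0 0 0 0 0 0 -0.2")

```text
time: 10.82
tool_pos: [0.5399, -0.1744, 0.253]
tcp_rot: [0.724, 0.69, 0.0, 0.003]
force: [-0.2, -0.2, -0.7]
grip_width: 0.055
```

Emit:
arm_command(deltas="0 0 0 0 0 0 -0.2;0 0 0 0 0 0 -0.2;0 0 0 0 0 0 -0.2;0 0 0 0 0 0 -0.2;0 0 0 0 0 0 -0.2")

```text
time: 11.23
tool_pos: [0.539, -0.1707, 0.2501]
tcp_rot: [0.723, 0.691, -0.0, -0.001]
force: [0.3, 0.3, -0.5]
grip_width: 0.0553
```

```bash
python3 - <<'E'
from workcell import *
import cv2,numpy as np
w=capture("scene")["color"][:,:,::-1];c=capture("side")["color"][:,:,::-1]
cv2.imwrite("pics/f.png",np.hstack([cv2.resize(w[130:310,120:370],None,fx=1.6,fy=1.6),cv2.resize(c[80:260,140:390],None,fx=1.6,fy=1.6)]))
E
```

```text
(no output)
```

View pics/f.png

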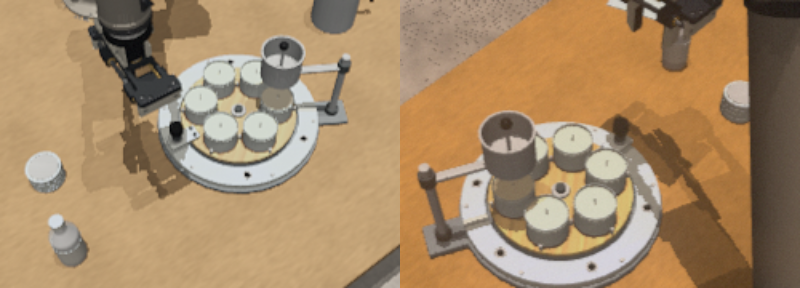

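```bash
python3 - <<'E'
from h import *
from workcell import close_job,capture
K=[]
for n,b in(("scene",(222,200,238,221)),("side",(268,150,288,171))):
    u0,v0,u1,v1=b;g=capture(n)["color"].max(2)[v0:v1,u0:u1];m=(g<75).astype(np.uint8)
    k,l,st,ce=cv2.connectedComponentsWithStats(m);i=1+st[1:,4].argmax();print(n,st[i],ce[i]+[u0,v0]);K.append(ray(n,*(ce[i]+[u0,v0])))
k=tri(*K);d=k[:2]-[.5481,.0431];print(k,np.hypot(*d),np.degrees(np.arctan2(*d[::-1]))%360)
E
```

```text
scene [ 4  6  8 13 84] [229.60714286 211.42857143]
side [ 6  4  9 14 97] [277.4742268  159.93814433]
[ 0.53831446 -0.1070674   0.08431287] 0.15048589120668254 266.27163554033143
```

```bash
python3 -c "
from workcell import *
print(close_job())"
```

```text
the job is handed in; nothing more can be done
None
```

The turntable is indexed one station counter-clockwise, with the pin home in the next hole, and the job was handed in at about 11.4 s of the 54 s allowed.

I gripped the knob and lifted it about 12 mm. I swung the dial about 40° with it, then set the pin down on the ring with the fingers loosely round the knob. From there I nudged it on in small steps, with no more than about 5 N sideways, until the pin dropped in. Then I opened the fingers and drew the hand up and away.

**Last checks**
- **Position:** the knob sits at 266.3°, and the hole measured 266–267° in the first pictures (about 268° in one close-up). That is about 55.5° (0.97 rad) of travel, within the stated range.
- **Pin depth:** the measured knob height is 84 mm. The same method gave 83 mm at the start with the pin home, against about 93 mm expected if the pin were riding on the ring. The knob's size in the wrist camera also matches the start view.
- **Surroundings:** in the last pictures the tins are in their nests, and the lids, bottle, pitcher and funnel look unmoved, judged by eye only.

**What disagreed or was not shown**
- **The snap itself:** no sharp force marked it. The side push simply fell to about zero, and I confirmed the drop from the pictures.
- **Knob height:** both heights read about 5 mm below the stated 88.5 mm. I took this as an offset in how I picked the knob out of the image, so only the comparison between them counts.
- **Locking:** I did not push against the pin afterwards to test it, so as not to force it sideways.

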